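Regrip a gouge on the sloping rest and hang it in the tool rail

ROBOT

A 7-joint arm with a two-finger parallel gripper is mounted at the origin on the work surface. World frame = base frame: x ahead of the robot, y to its left, z up, the work surface at z = 0. Lengths are in m, angles in rad, forces in N, time in s.
With the tool pointing down it reaches from about 0.425 to 0.925 m from the base axis. Payload 6.8 kg.
Tool frame: the origin (TCP) lies between the finger pads; the fingertips stand finger_overhang ahead of it and the grasp point (between the pads) lies 6 mm ahead of it (finger_overhang is the distance from the TCP to the fingertips, in m); z points along the fingers, y is the line along which they close (so a half turn about z gives the same grasp; the last joint's range is limited). The gripper opens to 85 mm and grips with 20 to 120 N. Pads are 22 mm wide; open, the fingers measure 114 mm over their backs; the gripper's body (76 mm by 85 mm) begins 54 mm behind the grasp point. The pads swing forward as they close: fully open they stand 13 mm farther back than shut.
Start: joints at [-0.108, 0.477, 0.022, 1.555, -0.011, 1.109, -0.083], TCP at [0.675, 0, 0.256] pointing down, gripper open.
Joint ranges: [-2.96, 2.96], [-0.34, 2.1], [-1.41, 1.46], [0.24, 2.44], [-1.37, 4.51], [0.17, 1.92], [-2.96, 2.96]. Speed limits (rad/s): [2.39, 2.39, 3.14, 3.14, 3.14, 3.14, 3.14].

INTERFACE

Orientations are given as a unit quaternion [w, x, y, z].
In Python, from station import * gives the robot as it stands.
- The arm moves only by the tool drive_tool, never from a script. Its argument "increments" is a list of rows, each an object of numbers: "claw": the finger opening in m, from 0 to 0.0854; "dx", "dy", "dz": the shift along the tool's x, y, z in m; "wx", "wy", "wz": the turn, a rotation vector about the tool's x, y, z in degrees. A call has 1 to 20 rows; each row shifts and turns the commanded pose from where the row before left it, along the tool's axes as they then stand; what a row does not reach is not made up. A row lasts 1/8 s, in which the tool goes at most 62.5 mm and 10.7 degrees, less where a joint would pass 70% of its speed; a pose out of reach is approached as far as the arm can. A call with a gripper value outside its range is refused whole. The fingers move at their own pace and stop on an object; "newtons" is the grip in N (left out, the last holds). Time passes only in rows, so rows that do not move let the fingers close. It gives the time, the measured TCP pose, the force, the opening and the grip force at its end, in the units of the state.
- get_obs(): the state, without advancing time (a new reading comes with each control period).
- read_camera(name): name is "scene" or "side" or "wrist"; returns (picture, depth): 480x640x3 uint8, red, green, blue; 480x640 float32, m along the optical axis (not along the pixel's ray), 0 where there is no reading.
- calibration(name): a dict with "intrinsics" (3x3 intrinsics, pixels), "R" (3x3) and "t" (3): a world point X has camera coordinates R X + t; the wrist camera has in their place "mount" (4x4, takes a point from camera to tool coordinates, whose origin is the TCP and whose axes are the flange's). Camera axes: x right, y down, z forward; pixel columns grow to the right and rows downward; lengths in m; the calibration is good to about 2 mm. A picture is of the moment at which its call begins: read the wrist's pose just before it. calibration takes no time and is no camera call.
- hand_in(): hands the job in; it is judged then, once.
The state is a dict: "t": time; "q": joint angles; "joint_vel": joint speeds; "joint_torque": joint torques, N m; "eef_pos": TCP position; "tool_rot": TCP orientation; "contact_force": force on the tool from outside, world axes, zero at the start; "torque": the same for the moment, N m; "gripper_width": opening from 0.0 (shut) to 1.0 (fully open); "grasp_force": force on a finger pad.
Only numpy, scipy, OpenCV 4.12 (cv2) and the standard library are available. Lean on these libraries where they do the work, as an engineer would, in place of code of your own. Each camera call takes 0.05 s, during which the arm holds its last target. There are 200 camera calls.

TASK

Put the gouge away: first lay it in the sloping rest, handle uphill, slid down until the handle's shoulder is against the stop, and let go of it there; then take it in a new grip and hang it upright, handle up, in the empty slot of the tool rail (the one with the red tag), shank pushed to the back of the slot and the handle standing on the rail. Never let the gouge drop or get knocked loose, and leave the two hanging knives, the little plane and the violin neck where they are.

Things in the scene. Friction and masses are not known exactly. Their poses are not given: they have to be found in the camera images.
- gouge: carving gouge, 0.11 kg, lying on the bench. Octagonal dark wooden handle 26 mm across flats, 120 mm long, x = 0 to +120 mm (to the red butt); steel shank 9 mm round to x = -30, blade 12 x 5 mm to x = -90. Origin on the axis at the shoulder (handle's flat lower end), 13 mm up as it lies; handle flats face y, z (z up as it lies) and the 45 degrees between. Mass centre at x = 20 mm
- gouge_butt (a point): centre of the gouge's red butt end (gouge x = +120 mm)
- gouge_edge (a point): centre of the gouge's cutting edge (gouge x = -90 mm)
- rest: sloping rest, a fixed wooden stand that carries the trough: base 115 x 85 x 14 mm centred at x = 35 mm, pillar 26 x 36 mm at x = 42 mm. Origin on the bench below the trough's origin; x points level in the uphill direction, z up
- trough: cork-lined 90-degree V of the rest, fixed, sloping 40 degrees. Its frame is that of the gouge when laid right: origin at the shoulder's place, 95 mm up; x uphill, y level, z square to the slope. V open to +z, at x = 2 to 52 mm, edges 36 mm apart (outside 48) at handle-axis height. Stop: two posts at x = -10 to 0, y = 8.5 to 22.5 either side, up to z = 6; shank between, blade free
- rail: tool rail, fixed: wooden board 18 mm thick, top 125 mm above the bench, 250 mm long (y), x = -35 (open front) to +42 mm, closed below at back and ends. Three slots 17 mm wide at y = -80, 0, 80 mm run from the front edge to a straight back at x = +6. Tools stand on it by the handle's shoulder, shank in the slot. Origin on the bench under the middle slot; x points to the back, z up
- tag: fixed red tag, 14 x 30 x 2 mm, lying on the rail 30 mm behind its origin, which is not on the plate but in the empty slot: on the slot's middle line, level with the rail's top (125 mm up), 6 mm in front of the slot's back. A 9 mm shank touching the back has its axis 1.5 mm behind this point. x points along the slot to its back, z up
- knife_a: knife hanging in one of the rail's other slots, light octagonal handle 24 mm thick standing 85 mm above the rail (origin at its shoulder, z up); leave alone
- knife_b: knife hanging in the remaining slot, brown handle, same sizes as the other; leave alone
- plane: small brass and wood thumb plane, 75 x 36 x 48 mm, standing on the bench (origin under its centre); leave alone
- neck: violin neck with black fingerboard, lying fingerboard down on the far side of the bench, about 345 x 40 x 52 mm (origin under the middle of the fingerboard, 250 mm long along x; the scroll reaches to x = -222 mm); leave alone
Not all that is in view belongs to the job. Leave any white look-alike of the rest alone.

How it is judged:
By the outcome, as a careful person would: the job done as asked, in the order asked, and still so for the second after the job is handed in, with the robot touching nothing.
It also fails if it takes over 58 s, if anything falls off the work surface, if the arm or the gripper's body presses on something with over 40 N, if the wrist force passes 120 N, or if a joint passes its speed limit or range.

## Working session

There is one attempt and no reset: what is moved stays moved. The work goes in short steps, Python scripts to look and compute and a tool call to move; the robot and the scene stay as the last step left them, time stands still between calls to the robot, and variables do not carry over. Pictures are saved under pics/ and viewed, at most 10 in all, crops included, and the job is handed in when it is done.

Besides the shell and the picture viewer there is one more tool, called after "Emit:" as name([rows], argument=value, ...), one row to a line, values as JSON. drive_tool: Moves the arm, as the interface text tells. Its arguments: {"type":"object","properties":{"increments":{"type":"array","items":{"type":"object","properties":{"claw":{"type":"number"},"dx":{"type":"number"},"dy":{"type":"number"},"dz":{"type":"number"},"wx":{"type":"number"},"wy":{"type":"number"},"wz":{"type":"number"}}}},"newtons":{"type":"number"}},"required":["increments"]}

```bash
ls; mkdir -p pics; python3 - <<'E'
from station import *
import cv2,numpy as np
o=get_obs();print(o)
for n in("scene","side"):
    p,d=read_camera(n);cv2.imwrite(f"pics/{n}0.png",p[:,:,::-1]);np.save(f"pics/{n}0.npy",d);c=calibration(n);print(n,c)
print(calibration("wrist"))
E
```

```text
pics
{'t': 0.0, 'q': array([-0.10807787,  0.47779865,  0.02231947,  1.55648331, -0.01147147,
        1.10926153, -0.08311752]), 'joint_vel': array([ 0.00031978, -0.00199013,  0.00152731, -0.00019687,  0.00032539,
        0.00074558,  0.00210314]), 'joint_torque': array([-5.45967814e-04, -5.96443820e+01,  1.60769675e+00, -2.81194621e+01,
        1.24063640e-02,  9.39900521e-03,  2.20753498e-05]), 'eef_pos': array([ 6.74448112e-01, -2.24609182e-05,  2.55312793e-01]), 'tool_rot': array([-5.88522112e-04,  7.07102123e-01,  7.07110852e-01, -6.95926142e-04]), 'contact_force': array([ 0.58891214, -0.3921663 , -1.16081173]), 'torque': array([0.00749283, 0.0402015 , 0.05609373]), 'grasp_force': 0.0, 'gripper_width': 1.0030163799100618}
scene {'intrinsics': array([[451.76151284,   0.        , 317.0434606 ],
       [  0.        , 451.76151284, 235.02944723],
       [  0.        ,   0.        ,   1.        ]]), 'R': array([[ 0.84564741,  0.53333416,  0.02085987],
       [ 0.35629258, -0.53497001, -0.76606964],
       [-0.3974117 ,  0.65525702, -0.64241901]]), 't': array([-0.49111134, -0.12438084,
[... 215 characters left out ...]
, -0.1084644 , -0.02280004],
       [-0.07509133, -0.50762682, -0.85829849],
       [ 0.08152092,  0.85472246, -0.51264399]]), 't': array([-0.57437744,  0.16006106,  1.06479517])}
{'intrinsics': array([[378.33386934,   0.        , 317.99564147],
       [  0.        , 378.33386934, 237.73691378],
       [  0.        ,   0.        ,   1.        ]]), 'mount': array([[-3.47506349e-04, -9.49097676e-01, -3.14981716e-01,
         8.13732136e-02],
       [ 9.99999866e-01, -2.08835577e-04, -4.73998754e-04,
         7.76101297e-04],
       [ 3.84091727e-04, -3.14981838e-01,  9.49097621e-01,
        -1.17484929e-01],
       [ 0.00000000e+00,  0.00000000e+00,  0.00000000e+00,
         1.00000000e+00]])}
```

View pics/scene0.png

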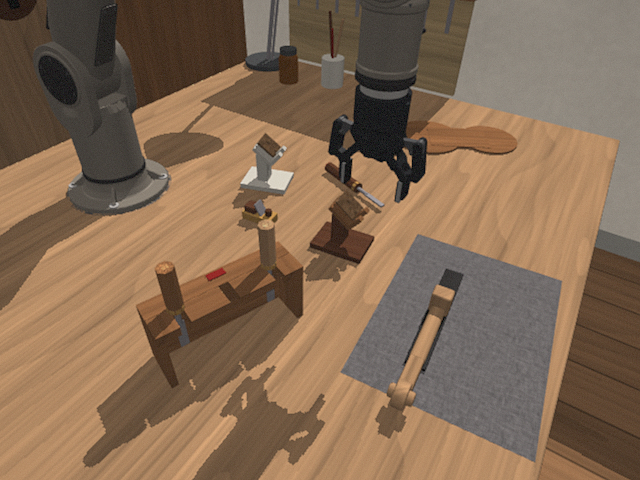

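View pics/side0.png

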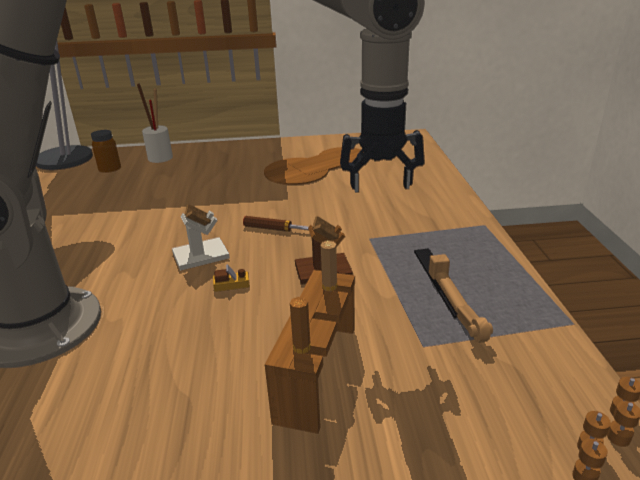

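The scene view shows the gouge at (325,165)–(383,207), the brown rest at (345,225) and the white decoy at (267,165). The rail's tag is at (216,274) with knives at (168,285) and (268,243), so the middle slot is the empty one. Next I measure from the depth images.

```bash
cat > h.py <<'E'
import numpy as np,cv2
from station import *
def cloud(name,d,obs=None):
    c=calibration(name);K=c["intrinsics"];v,u=np.mgrid[:480,:640]
    P=np.stack([(u-K[0,2])/K[0,0]*d,(v-K[1,2])/K[1,1]*d,d],-1)
    if name=="wrist":
        from scipy.spatial.transform import Rotation as R
        q=obs["tool_rot"];M=c["mount"]
        P=P@M[:3,:3].T+M[:3,3]
        return P@R.from_quat([*q[1:],q[0]]).as_matrix().T+obs["eef_pos"]
    return (P-c["t"])@c["R"]
E
python3 - <<'E'
from h import *
for n in("scene","side"):
    d=np.load(f"pics/{n}0.npy");p=cv2.imread(f"pics/{n}0.png")[:,:,::-1].astype(int)
    W=cloud(n,d);np.save(f"pics/W_{n}.npy",W)
    red=(p[...,0]>140)&(p[...,1]<60)&(p[...,2]<70)&(d>0)
    ys,xs=np.nonzero(red)
    print(n,"red",len(xs))
    for a,b in list(zip(ys,xs))[::8]: print(a,b,W[a,b].round(3))
    # height maps
    m=(d>0)&(W[...,0]>.35)&(W[...,0]<1.)&(abs(W[...,1])<.5)
    for lo,hi in((.012,.03),(.09,.12),(.115,.135),(.14,.23)):
        k=(m&(W[...,2]>lo)&(W[...,2]<hi)).astype(np.uint8)
        N,l,s,c=cv2.connectedComponentsWithStats(k)
        for i in range(1,N):
            if s[i,4]>60:
                q=W[l==i];print(n,lo,s[i],np.round(q.min(0),3),np.round(q.max(0),3),np.round(np.median(q,0),3))
E
```

```text
scene red 95
268 221 [ 0.503 -0.174  0.123]
270 220 [ 0.508 -0.181  0.127]
271 218 [ 0.506 -0.184  0.127]
272 213 [ 0.5   -0.189  0.125]
272 221 [ 0.511 -0.183  0.126]
273 214 [ 0.504 -0.191  0.126]
273 222 [ 0.515 -0.184  0.127]
274 215 [ 0.507 -0.192  0.127]
275 208 [ 0.499 -0.2    0.127]
275 216 [ 0.51  -0.193  0.127]
276 212 [ 0.506 -0.198  0.127]
277 211 [ 0.506 -0.2    0.127]
scene 0.012 [325 163  16  17 132] [0.393 0.31  0.012] [0.451 0.35  0.028] [0.418 0.332 0.022]
scene 0.012 [346 178  38  30 239] [0.475 0.263 0.012] [0.592 0.32  0.029] [0.513 0.296 0.016]
scene 0.012 [247 207  31  15 249] [0.351 0.064 0.012] [0.412 0.105 0.03 ] [0.383 0.076 0.02 ]
scene 0.012 [ 310  222   65   39 1080] [0.514 0.064 0.012] [0.635 0.159 0.03 ] [0.583 0.101 0.014]
scene 0.012 [275 286  29  28 188] [ 0.545 -0.109  0.012] [ 0.613 -0.085  0.03 ] [ 0.582 -0.098  0.021]
scene 0.012 [188 293  79  46 508] [ 0.483 -0.252  0.012] [ 0.54  -0.109  0.03 ] [ 0.51  -0.185  0.02 ]
scene 0.012 [ 404  301   47   89 1178] [ 0.798 -0.142  0.012] [0.841 0.051 0.03 ] [ 0.823 -0.042  0.024]
scene 0.012 [167 338  1
[... 2483 characters left out ...]
 0.09 [314 298  34  26 158] [ 0.531 -0.207  0.109] [ 0.591 -0.152  0.12 ] [ 0.56  -0.196  0.115]
side 0.09 [306 327  31  30 162] [ 0.513 -0.282  0.108] [ 0.564 -0.223  0.12 ] [ 0.538 -0.273  0.114]
side 0.09 [265 362  58  30 817] [ 0.451 -0.331  0.09 ] [ 0.534 -0.3    0.12 ] [ 0.49  -0.316  0.106]
side 0.115 [313 216  16  16 133] [0.554 0.086 0.115] [0.584 0.137 0.129] [0.566 0.117 0.12 ]
side 0.115 [ 265  270   90  110 4128] [ 0.451 -0.331  0.115] [ 0.61  -0.07   0.135] [ 0.53  -0.237  0.126]
side 0.14 [321 241  16  44 642] [ 0.551 -0.141  0.14 ] [ 0.576 -0.113  0.213] [ 0.563 -0.136  0.183]
side 0.14 [290 297  20  51 852] [ 0.493 -0.29   0.14 ] [ 0.519 -0.263  0.213] [ 0.506 -0.285  0.184]
```

```bash
python3 - <<'E'
from h import *
W={n:np.load(f"pics/W_{n}.npy").reshape(-1,3) for n in("scene","side")}
def sel(n,x0,x1,y0,y1,z0,z1):
    w=W[n];return w[(w[:,0]>x0)&(w[:,0]<x1)&(w[:,1]>y0)&(w[:,1]<y1)&(w[:,2]>z0)&(w[:,2]<z1)]
for n in W:
    b=sel(n,.5,.65,.05,.17,.010,.018);r=cv2.minAreaRect(b[:,:2].astype(np.float32)*1000);print(n,"base",r,b[:,2].mean())
    t=sel(n,.53,.64,.07,.15,.075,.15);A=np.c_[t[:,:2],np.ones(len(t))];c=np.linalg.lstsq(A,t[:,2],rcond=None)[0];print("trough grad",c,np.degrees(np.arctan2(c[1],c[0])),len(t),t.min(0),t.max(0))
    rl=sel(n,.44,.63,-.34,-.05,.119,.129);r=cv2.minAreaRect(rl[:,:2].astype(np.float32)*1000);print("rail",r,np.median(rl[:,2]))
    g=sel(n,.38,.6,.25,.36,.007,.04);m=g[:,:2].mean(0);u,s,v=np.linalg.svd(g[:,:2]-m,full_matrices=False);a=v[0]*np.sign(-v[0,0])
    pr=(g[:,:2]-m)@a;pe=(g[:,:2]-m)@v[1];print("gouge",m,a,pr.min(),pr.max(),pe.min(),pe.max(),g[:,2].max())
    h=g[g[:,2]>.019];hm=h[:,:2].mean(0);u,s,v=np.linalg.svd(h[:,:2]-hm,full_matrices=False);p2=(h[:,:2]-hm)@v[0];print("handle",hm,v[0],p2.min(),p2.max(),np.percentile(h[:,2],[50,95]))
    for k,(x0,x1,y0,y1) in {"ka":(.48,.54,-.31,-.25),"kb":(.54,.59,-.15,-.1)}.items():
        q=sel(n,x0,x1,y0,y1,.14,.25);print(k,(q.min(0)+q.max(0))/2,q[:,2].max())
E
```

```text
scene base ((573.3818969726562, 112.51483154296875), (115.84320068359375, 88.70403289794922), 5.674380779266357) 0.013337776679972884
trough grad [-0.3174782   0.27442474  0.25375986] 139.16021833123403 859 [0.54600906 0.08612123 0.07512354] [0.62136011 0.13935788 0.12739492]
rail ((532.9917602539062, -200.4419403076172), (251.28773498535156, 80.35013580322266), 68.84697723388672) 0.12443814516090204
gouge [0.48708636 0.30688863] [-0.94256625  0.33401925] -0.11282150059428603 0.10203266660885814 -0.019406676628594556 0.011264809360791918 0.028769148432934797
handle [0.45404641 0.32087335] [ 0.93334511 -0.35898037] -0.06637260021275564 0.058787767776555346 [0.02378478 0.02718608]
ka [ 0.50792346 -0.27729518  0.1760414 ] 0.21204509423305606
kb [ 0.56502491 -0.12861739  0.17608011] 0.21187662670768356
side base ((571.48974609375, 112.75662231445312), (114.81720733642578, 89.01237487792969), 5.86500883102417) 0.015206526903205984
trough grad [-0.24400711  0.22020757  0.21933842] 137.93489343021034 685 [0.54372817 0.08527012 0.07517884] [0.61993596 0.14254308 0.1293886 ]
rail ((531.5960693359375, -199.70921325683594), (254.0484161376953, 78.4272689819336), 69.05860137939453) 0.12589370574739306
gouge [0.45986849 0.31573665] [-0.94025611  0.34046797] -0.09757598813580128 0.0750289502384619 -0.01943229532894873 0.0129780154351715 0.031177378870505475
handle [0.4529262  0.32002599] [ 0.93186546 -0.36280404] -0.06707950836489705 0.10007574366132442 [0.02507081 0.0287885 ]
ka [ 0.50630066 -0.27660056  0.17656206] 0.2130795705750139
kb [ 0.56359144 -0.1272246   0.17692644] 0.2134281167449627
```

Emit:
drive_tool([
  {"dx": 0.047,"dy": -0.035},
  {"dx": 0.047,"dy": -0.035},
  {"dx": 0.047,"dy": -0.035},
  {"dx": 0.047,"dy": -0.035},
  {"dx": 0.047,"dy": -0.035},
  {"dx": 0.047,"dy": -0.035},
  {"dx": 0.047,"dy": -0.035},
  {"wz": -10},
  {"wz": -10},
  {"wz": -10},
  {"wz": -10},
  {"wz": -10},
  {"wz": -10},
  {"wz": -9},
  {},
])

```text
schema error: expected keys claw, dx, dy, dz, wx, wy, wz
```

```bash
python3 - <<'E'
import station;print([x for x in dir(station) if x[0]!='_'])
from h import *
o=get_obs();print({k:np.round(o[k],3) for k in("t","q","eef_pos","tool_rot")})
p,d=read_camera("wrist");cv2.imwrite("pics/w1.png",p[:,:,::-1]);W=cloud("wrist",d,o);np.save("pics/W_w1.npy",W)
w=W.reshape(-1,3);g=w[(w[:,0]>.36)&(w[:,0]<.62)&(w[:,1]>.23)&(w[:,1]<.38)&(w[:,2]>.006)&(w[:,2]<.04)]
print(len(g),g.min(0),g.max(0))
for lo in(.006,.019,.024):
    h=g[g[:,2]>lo];m=h[:,:2].mean(0);v=np.linalg.svd(h[:,:2]-m,full_matrices=False)[2];a=v[0]*-np.sign(v[0,0]);b=np.array([-a[1],a[0]]);s=(h[:,:2]-m)@a;e=(h[:,:2]-m)@b
    print(lo,m,a,np.degrees(np.arctan2(a[1],a[0])),"butt",m+a*s.max(),"far",m+a*s.min(),s.max()-s.min(),e.min(),e.max(),h[:,2].max())
E
```

```text
['PlanningError', 'calibration', 'finger_overhang', 'get_obs', 'hand_in', 'read_camera']
{'t': np.float64(0.1), 'q': array([-0.108,  0.478,  0.022,  1.556, -0.012,  1.109, -0.083]), 'eef_pos': array([ 0.675, -0.   ,  0.255]), 'tool_rot': array([-0.001,  0.707,  0.707, -0.001])}Traceback (most recent call last):
  File "<stdin>", line 6, in <module>
    return umr_minimum(a, axis, None, out, keepdims, initial, where)
ValueError: zero-size array to reduction operation minimum which has no identity
```

All keys are required in every row.

Emit:
drive_tool([
  {"claw": 0.085,"dx": 0.047,"dy": -0.035,"dz": 0,"wx": 0,"wy": 0,"wz": 0},
  {"claw": 0.085,"dx": 0.047,"dy": -0.035,"dz": 0,"wx": 0,"wy": 0,"wz": 0},
  {"claw": 0.085,"dx": 0.047,"dy": -0.035,"dz": 0,"wx": 0,"wy": 0,"wz": 0},
  {"claw": 0.085,"dx": 0.047,"dy": -0.035,"dz": 0,"wx": 0,"wy": 0,"wz": 0},
  {"claw": 0.085,"dx": 0.047,"dy": -0.035,"dz": 0,"wx": 0,"wy": 0,"wz": 0},
  {"claw": 0.085,"dx": 0.047,"dy": -0.035,"dz": 0,"wx": 0,"wy": 0,"wz": 0},
  {"claw": 0.085,"dx": 0.047,"dy": -0.035,"dz": 0,"wx": 0,"wy": 0,"wz": 0},
  {"claw": 0.085,"dx": 0,"dy": 0,"dz": 0,"wx": 0,"wy": 0,"wz": -10},
  {"claw": 0.085,"dx": 0,"dy": 0,"dz": 0,"wx": 0,"wy": 0,"wz": -10},
  {"claw": 0.085,"dx": 0,"dy": 0,"dz": 0,"wx": 0,"wy": 0,"wz": -10},
  {"claw": 0.085,"dx": 0,"dy": 0,"dz": 0,"wx": 0,"wy": 0,"wz": -10},
  {"claw": 0.085,"dx": 0,"dy": 0,"dz": 0,"wx": 0,"wy": 0,"wz": -10},
  {"claw": 0.085,"dx": 0,"dy": 0,"dz": 0,"wx": 0,"wy": 0,"wz": -10},
  {"claw": 0.085,"dx": 0,"dy": 0,"dz": 0,"wx": 0,"wy": 0,"wz": -9},
  {"claw": 0.085,"dx": 0,"dy": 0,"dz": 0,"wx": 0,"wy": 0,"wz": 0},
])

```text
t: 2.02
eef_pos: [0.4299, 0.3288, 0.2561]
tool_rot: [-0.0, 0.183, 0.983, -0.0]
contact_force: [-0.3, 0.4, -0.4]
gripper_width: 0.988
grasp_force: 0.0
```

```bash
cat > g.py <<'E'
import station,sys
from h import *
f=station.finger_overhang;print("overhang",f() if callable(f) else f)
o=get_obs();print({k:np.round(o[k],3).tolist() for k in("t","q","eef_pos","tool_rot")})
n=sys.argv[1]
p,d=read_camera("wrist");cv2.imwrite(f"pics/{n}.png",p[:,:,::-1]);W=cloud("wrist",d,o);np.save(f"pics/W_{n}.npy",W)
w=W.reshape(-1,3);g=w[(w[:,0]>.36)&(w[:,0]<.62)&(w[:,1]>.23)&(w[:,1]<.38)&(w[:,2]>.006)&(w[:,2]<.04)]
print(len(g),g.min(0),g.max(0))
for lo in(.006,.019,.024):
    h=g[g[:,2]>lo];m=h[:,:2].mean(0);v=np.linalg.svd(h[:,:2]-m,full_matrices=False)[2];a=v[0]*-np.sign(v[0,0]);b=np.array([-a[1],a[0]]);s=(h[:,:2]-m)@a;e=(h[:,:2]-m)@b
    print(lo,m,a,np.degrees(np.arctan2(a[1],a[0])),"butt",m+a*s.max(),"far",m+a*s.min(),s.max()-s.min(),e.min(),e.max(),h[:,2].max())
E
python3 g.py w1
```

```text
overhang 0.025
{'t': 2.025, 'q': [-0.485, 0.28, -0.339, 1.858, 0.108, 1.022, 0.334], 'eef_pos': [0.43, 0.329, 0.256], 'tool_rot': [-0.0, 0.183, 0.983, -0.0]}
4051 [0.38922715 0.26695948 0.00632149] [0.59204681 0.36199568 0.02802554]
0.006 [0.46558978 0.32169991] [-0.92822069  0.37203005] 158.1591295923034 butt [0.39351276 0.35058831] far [0.59062259 0.27158686] 0.21235233368186024 -0.013373084805397275 0.013492529105527723 0.028025537114991644
0.019 [0.44696018 0.32921698] [-0.9282408   0.37197987] 158.16222691254208 butt [0.39355312 0.35061913] far [0.50672936 0.30526529] 0.12192552283948954 -0.013011951723728106 0.012798898900456513 0.028025537114991644
0.024 [0.44739014 0.32907975] [-0.92793691  0.37273729] 158.11546735375157 butt [0.39396256 0.35054075] far [0.50672214 0.30524704] 0.12151642534732479 -0.009845675938481752 0.00927054353272584 0.028025537114991644
```

Emit:
drive_tool([
  {"claw": 0.085,"dx": 0,"dy": 0,"dz": 0,"wx": 0,"wy": -10,"wz": 0.7},
  {"claw": 0.085,"dx": 0,"dy": 0,"dz": 0,"wx": 0,"wy": -10,"wz": 0},
  {"claw": 0.085,"dx": 0.019,"dy": 0.0014,"dz": 0.04,"wx": 0,"wy": 0,"wz": 0},
  {"claw": 0.085,"dx": 0.019,"dy": 0.0014,"dz": 0.04,"wx": 0,"wy": 0,"wz": 0},
  {"claw": 0.085,"dx": 0.019,"dy": 0.0014,"dz": 0.04,"wx": 0,"wy": 0,"wz": 0},
  {"claw": 0.085,"dx": 0.019,"dy": 0.0014,"dz": 0.04,"wx": 0,"wy": 0,"wz": 0},
  {"claw": 0.085,"dx": 0.007,"dy": 0.0012,"dz": 0.024,"wx": 0,"wy": 0,"wz": 0},
  {"claw": 0.085,"dx": 0.0062,"dy": 0,"dz": 0.024,"wx": 0,"wy": 0,"wz": 0},
  {"claw": 0.085,"dx": 0,"dy": 0,"dz": 0,"wx": 0,"wy": 0,"wz": 0},
])

```text
t: 3.2
eef_pos: [0.4202, 0.3394, 0.0289]
tool_rot: [0.17, 0.186, 0.967, -0.034]
contact_force: [-0.1, 0.4, 0.8]
gripper_width: 0.989
grasp_force: 0.0
```

Emit:
drive_tool([
  {"claw": 0.02,"dx": 0,"dy": 0,"dz": 0,"wx": 0,"wy": 0,"wz": 0},
  {"claw": 0.02,"dx": 0,"dy": 0,"dz": 0,"wx": 0,"wy": 0,"wz": 0},
  {"claw": 0.02,"dx": 0,"dy": 0,"dz": 0,"wx": 0,"wy": 0,"wz": 0},
  {"claw": 0.02,"dx": 0,"dy": 0,"dz": 0,"wx": 0,"wy": 0,"wz": 0},
  {"claw": 0.02,"dx": 0,"dy": 0,"dz": 0,"wx": 0,"wy": 0,"wz": 0},
  {"claw": 0.02,"dx": 0,"dy": 0,"dz": 0,"wx": 0,"wy": 0,"wz": 0},
  {"claw": 0.02,"dx": 0,"dy": 0,"dz": 0,"wx": 0,"wy": 0,"wz": 0},
  {"claw": 0.02,"dx": 0,"dy": 0,"dz": 0,"wx": 0,"wy": 0,"wz": 0},
], newtons=50)

```text
t: 4.2
eef_pos: [0.4211, 0.3406, 0.0313]
tool_rot: [0.171, 0.186, 0.967, -0.032]
contact_force: [-2.7, -0.0, 6.7]
gripper_width: 0.289
grasp_force: 49.1
```

Emit:
drive_tool([
  {"claw": 0.02,"dx": -0.0086,"dy": 0,"dz": -0.0235,"wx": 0,"wy": 0,"wz": 0},
  {"claw": 0.02,"dx": -0.015,"dy": 0,"dz": -0.041,"wx": 0,"wy": 0,"wz": 0},
  {"claw": 0.02,"dx": -0.015,"dy": 0,"dz": -0.041,"wx": 0,"wy": 0,"wz": 0},
  {"claw": 0.02,"dx": -0.015,"dy": 0,"dz": -0.041,"wx": 0,"wy": 0,"wz": 0},
  {"claw": 0.02,"dx": -0.015,"dy": 0,"dz": -0.041,"wx": 0,"wy": 0,"wz": 0},
  {"claw": 0.02,"dx": 0,"dy": 0,"dz": 0,"wx": -3.13,"wy": 0,"wz": -8.6},
  {"claw": 0.02,"dx": 0,"dy": 0,"dz": 0,"wx": -3.13,"wy": 0,"wz": -8.6},
  {"claw": 0.02,"dx": 0,"dy": 0,"dz": 0,"wx": -3.13,"wy": 0,"wz": -8.6},
  {"claw": 0.02,"dx": -0.0149,"dy": -0.0364,"dz": -0.005,"wx": 0,"wy": 0,"wz": 0},
  {"claw": 0.02,"dx": -0.0149,"dy": -0.0364,"dz": -0.005,"wx": 0,"wy": 0,"wz": 0},
  {"claw": 0.02,"dx": -0.0149,"dy": -0.0364,"dz": -0.005,"wx": 0,"wy": 0,"wz": 0},
  {"claw": 0.02,"dx": -0.0149,"dy": -0.0364,"dz": -0.005,"wx": 0,"wy": 0,"wz": 0},
  {"claw": 0.02,"dx": -0.0149,"dy": -0.0364,"dz": -0.005,"wx": 0,"wy": 0,"wz": 0},
  {"claw": 0.02,"dx": 0,"dy": 0,"dz": 0,"wx": 0,"wy": 0,"wz": 0},
])

```text
t: 5.95
eef_pos: [0.5014, 0.1613, 0.2795]
tool_rot: [0.174, -0.046, 0.984, 0.008]
contact_force: [-0.4, 0.8, 0.1]
gripper_width: 0.286
grasp_force: 49.7
```

```bash
python3 - <<'E'
from h import *
o=get_obs();print({k:np.round(o[k],3).tolist() for k in("t","q","eef_pos","tool_rot","contact_force","gripper_width")})
p,d=read_camera("wrist");cv2.imwrite("pics/w2.png",p[:,:,::-1]);W=cloud("wrist",d,o);np.save("pics/W_w2.npy",W);np.save("pics/d_w2.npy",d)
E
```

```text
{'t': 5.95, 'q': [-0.263, 0.07, -0.257, 2.096, 0.256, 0.672, 0.972], 'eef_pos': [0.501, 0.161, 0.279], 'tool_rot': [0.174, -0.046, 0.984, 0.008], 'contact_force': [-0.412, 0.835, 0.075], 'gripper_width': 0.286}
```

View pics/w2.png

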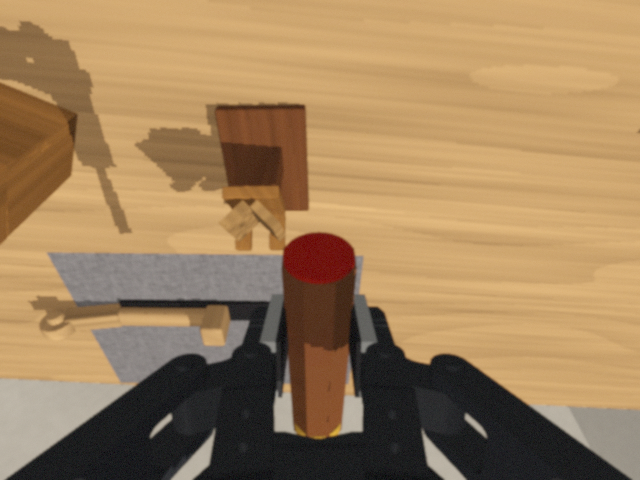

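The wrist view shows the gouge held (red butt at 318,258), and the rest to its left: plate at (262,155), V seen from its uphill end at (253,215), posts at (243,240) and (277,240). Next I fit the rest and the in-hand gouge from this cloud.

```bash
python3 - <<'E'
from h import *
from scipy.spatial.transform import Rotation as R
W=np.load("pics/W_w2.npy");p=cv2.imread("pics/w2.png")[:,:,::-1].astype(int)
o=get_obs();q=o["tool_rot"];T=R.from_quat([*q[1:],q[0]]).as_matrix()
print("T",T.round(3))
w=W[100:255,205:315].reshape(-1,3)
b=w[(w[:,2]>.008)&(w[:,2]<.022)&(w[:,0]<.66)];r=cv2.minAreaRect(b[:,:2].astype(np.float32)*1000);print("base",r,np.median(b[:,2]))
print(np.median(W[20:80,330:420].reshape(-1,3),0),"bench")
t=w[(w[:,2]>.06)&(w[:,2]<.16)&(w[:,0]>.5)];print(len(t),t.min(0),t.max(0))
for y in range(186,252,4):
    print(y,[tuple((W[y,x]*1000).round().astype(int).tolist()) for x in(228,236,244,252,260,268,276,282)])
# butt in tool frame
red=(p[...,0]>80)&(p[...,1]<40)&(p[...,2]<40);red[:230]=0;red[290:]=0
k=W[red];print("butt n",len(k));loc=(k-o["eef_pos"])@T;print((loc.min(0)+loc.max(0))/2,loc.mean(0),loc.min(0),loc.max(0))
# handle points
h=W[285:330,290:348].reshape(-1,3);l=(h-o["eef_pos"])@T;l=l[np.abs(l[:,1])<.006]
c=np.polyfit(l[:,0],l[:,2],1);print("top line z=",c,np.degrees(np.arctan(c[0])))
E
```

```text
T [[-0.935 -0.097  0.341]
 [-0.091  0.995  0.034]
 [-0.343  0.001 -0.94 ]]
base ((571.1798706054688, 113.62357330322266), (114.89158630371094, 85.28819274902344), 6.012298583984375) 0.013624873109624652
[ 4.57943343e-01  2.07253856e-01 -2.26808887e-04] bench
3955 [0.54286494 0.08943295 0.06002752] [0.62029618 0.14054948 0.1281855 ]
186 [(547, 94, 101), (547, 100, 100), (546, 107, 101), (545, 113, 100), (544, 120, 101), (544, 126, 101), (543, 132, 101), (595, 132, 14)]
190 [(550, 94, 102), (548, 101, 103), (548, 107, 104), (548, 113, 103), (547, 120, 103), (546, 126, 104), (546, 132, 103), (599, 133, 15)]
194 [(552, 95, 105), (551, 101, 106), (550, 107, 106), (550, 114, 105), (550, 120, 105), (548, 126, 107), (548, 133, 106), (606, 133, 12)]
198 [(555, 95, 106), (554, 101, 106), (553, 107, 107), (553, 114, 106), (553, 120, 106), (552, 126, 105), (551, 133, 106), (611, 133, 12)]
202 [(563, 93, 100), (562, 100, 100), (555, 108, 110), (562, 113, 99), (561, 119, 99), (561, 126, 99), (560, 132, 99), (571, 136, 81)]
206 [(635, 71, 0), (556, 102, 114), (386, 151, 362), (555, 115, 115), (554,
[... 1038 characters left out ...]
104), (607, 104, 91), (681, 97, -1), (679, 107, 0), (679, 117, -1), (599, 133, 97), (602, 138, 93)]
242 [(690, 68, -1), (609, 97, 95), (609, 104, 95), (687, 97, 0), (686, 107, 0), (685, 117, -1), (605, 133, 96), (605, 139, 95)]
246 [(696, 68, -1), (612, 97, 97), (611, 104, 97), (694, 97, -1), (693, 107, -1), (690, 117, 1), (609, 133, 97), (608, 139, 97)]
250 [(703, 67, -1), (701, 77, 0), (701, 87, -1), (699, 97, 0), (699, 107, -1), (698, 117, -1), (696, 127, 0), (696, 135, 0)]
butt n 2866
[ 0.05279038 -0.00159574 -0.04932418] [ 0.03153448 -0.00157827  0.00466562] [ 0.02591087 -0.0136869  -0.11736349] [0.07966988 0.01049542 0.01871513]
top line z= [-1.07315246  0.01583564] -47.020878318848574
```

```bash
cat > inhand.py <<'E'
from h import *
from scipy.spatial.transform import Rotation as R
import sys
def go(n,box):
    W=np.load(f"pics/W_{n}.npy");p=cv2.imread(f"pics/{n}.png")[:,:,::-1].astype(int)
    o=get_obs();q=o["tool_rot"];T=R.from_quat([*q[1:],q[0]]).as_matrix()
    L=(W-o["eef_pos"])@T
    red=(p[...,0]>70)&(p[...,1]<45)&(p[...,2]<45);red[:box[0]]=0;red[box[1]:]=0;red[:,:250]=0;red[:,400:]=0
    k=L[red];k=k[(k[:,2]>-.05)&(k[:,2]<.06)];print("butt",len(k),np.median(k,0),np.percentile(k,[2,98],axis=0).round(4).tolist())
    for r in range(box[0],min(box[1]+150,478),12):
        a=L[r,280:360];a=a[(abs(a[:,1])<.009)&(a[:,2]>-.08)&(a[:,2]<.1)]
        if len(a):print(r,np.median(a,0).round(4),len(a))
if __name__=="__main__":go(sys.argv[1],(int(sys.argv[2]),int(sys.argv[3])))
E
python3 inhand.py w2 232 290
```

```text
butt 3016 [ 0.03117028 -0.00174988  0.004217  ] [[0.0257, -0.0128, -0.0045], [0.0358, 0.0096, 0.0167]]
232 [ 0.0368 -0.0019  0.0183] 16
244 [0.0342 0.0002 0.0122] 48
256 [ 0.0319 -0.      0.006 ] 51
268 [ 0.0297 -0.0001  0.0005] 53
280 [ 0.0271 -0.0001 -0.0035] 53
292 [ 0.0223 -0.0003 -0.0027] 52
304 [ 0.0166 -0.0002 -0.0005] 50
316 [ 0.0107 -0.0002  0.0017] 48
328 [ 0.0043 -0.0004  0.004 ] 47
340 [-0.0023 -0.0002  0.0064] 46
352 [-0.0096 -0.0001  0.0091] 44
364 [-0.0172 -0.0003  0.0118] 43
376 [-0.0258 -0.0003  0.0153] 41
388 [-0.0347 -0.0002  0.0186] 39
400 [-0.0439 -0.0004  0.0217] 38
412 [-0.0545 -0.0004  0.0259] 36
424 [-0.0656 -0.0001  0.0298] 35
436 [ 0.0084  0.0001 -0.0486] 72
```

Emit:
drive_tool([
  {"claw": 0.02,"dx": 0,"dy": 0,"dz": 0,"wx": 0,"wy": 9.9,"wz": -0.3},
  {"claw": 0.02,"dx": 0,"dy": 0,"dz": 0,"wx": 0,"wy": 9.9,"wz": 0},
  {"claw": 0.02,"dx": 0,"dy": 0,"dz": 0,"wx": 0,"wy": 9.9,"wz": 0},
  {"claw": 0.02,"dx": 0,"dy": 0,"dz": 0,"wx": 0,"wy": 9.9,"wz": 0},
  {"claw": 0.02,"dx": 0,"dy": 0,"dz": 0,"wx": 0,"wy": 0,"wz": 0},
])

```text
t: 6.62
eef_pos: [0.5012, 0.1659, 0.2764]
tool_rot: [-0.171, -0.052, 0.984, -0.009]
contact_force: [-0.3, -0.3, -1.6]
gripper_width: 0.287
grasp_force: 49.7
```

```bash
cat > to.py <<'E'
from h import *
from scipy.spatial.transform import Rotation as R
def state():
    o=get_obs();q=o["tool_rot"];T=R.from_quat([*q[1:],q[0]])
    print("t %.2f"%o["t"],"q",o["q"].round(2).tolist(),"p",o["eef_pos"].round(4).tolist(),"F",o["contact_force"].round(1).tolist(),"w %.3f"%o["gripper_width"])
    return o["eef_pos"],T
def to(goals,Rg=None):
    p,T=state()
    if Rg is not None: print("rotvec",T.inv().__mul__(R.from_matrix(Rg)).as_rotvec(degrees=True).round(2).tolist())
    for g in goals:
        g=np.array(g);print("d",((g-p)@T.as_matrix()).round(4).tolist());p=g
def trough():
    c=np.radians(186);u=np.array([np.cos(c),np.sin(c),0]);k=np.array([0,0,1.]);s,co=np.sin(np.radians(40)),np.cos(np.radians(40))
    g=u*co+k*s;n=-u*s+k*co;return g,n,np.cross(n,g),np.array([.606,.1172,.095])
E
python3 - <<'E'
from to import *
g,n,y,S=trough()
xt=.9379*g-.3469*n;zt=-.3469*g-.9379*n
Rg=np.c_[xt,np.cross(zt,xt),zt];off=-(-.0818*xt+.0491*zt)
to([S+off+.015*g+.09*n,S+off+.015*g+.03*n,S+off+.015*g,S+off],Rg)
E
```

```text
t 6.62 q [-0.21, 0.41, -0.23, 1.66, -0.02, 1.41, 1.24] p [0.5012, 0.1659, 0.2764] F [-0.3, -0.3, -1.6] w 0.287
rotvec [-0.07, -0.05, 0.05]
d [-0.0898, -0.0594, -0.0013]
d [0.0208, 0.0001, 0.0563]
d [0.0104, 0.0, 0.0281]
d [-0.0141, -0.0, 0.0052]
```

Emit:
drive_tool([
  {"claw": 0.02,"dx": -0.0449,"dy": -0.0297,"dz": -0.0007,"wx": 0,"wy": 0,"wz": 0},
  {"claw": 0.02,"dx": -0.0449,"dy": -0.0297,"dz": -0.0006,"wx": 0,"wy": 0,"wz": 0},
  {"claw": 0.02,"dx": 0.0104,"dy": 0,"dz": 0.0282,"wx": 0,"wy": 0,"wz": 0},
  {"claw": 0.02,"dx": 0.0104,"dy": 0,"dz": 0.0281,"wx": 0,"wy": 0,"wz": 0},
  {"claw": 0.02,"dx": 0,"dy": 0,"dz": 0,"wx": 0,"wy": 0,"wz": 0},
])

```text
t: 7.25
eef_pos: [0.5503, 0.1113, 0.2031]
tool_rot: [-0.171, -0.053, 0.984, -0.01]
contact_force: [-0.2, -0.1, -1.1]
gripper_width: 0.284
grasp_force: 49.7
```

```bash
python3 - <<'E'
from to import *
g,n,y,S=trough()
state()
ims=[]
for c,(r0,c0) in {"scene":(140,280),"side":(150,230)}.items():
    p,d=read_camera(c);np.save(f"pics/W_{c}3.npy",cloud(c,d))
    ims.append(cv2.resize(p[r0:r0+140,c0:c0+130],None,fx=3,fy=3,interpolation=cv2.INTER_CUBIC))
cv2.imwrite("pics/c3.png",np.hstack(ims)[:,:,::-1])
E
```

```text
t 7.25 q [-0.14, 0.53, -0.19, 1.64, 0.03, 1.31, 1.34] p [0.5503, 0.1113, 0.2031] F [-0.2, -0.1, -1.1] w 0.284
```

View pics/c3.png

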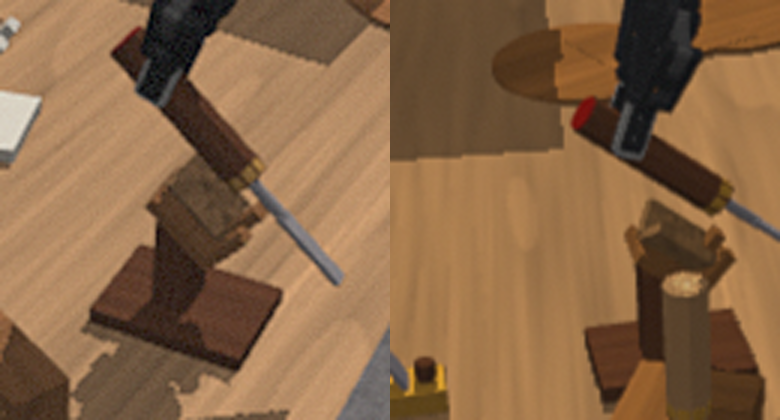

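The gouge hangs parallel just above the V (crop: ferrule at (250,170) over the V at (200,200)). Lowering it now.

Emit:
drive_tool([
  {"claw": 0.02,"dx": 0.0028,"dy": 0,"dz": 0.0075,"wx": 0,"wy": 0,"wz": 0},
  {"claw": 0.02,"dx": 0.0028,"dy": 0,"dz": 0.0075,"wx": 0,"wy": 0,"wz": 0},
  {"claw": 0.02,"dx": 0.0028,"dy": 0,"dz": 0.0075,"wx": 0,"wy": 0,"wz": 0},
  {"claw": 0.02,"dx": 0.0007,"dy": 0,"dz": 0.0019,"wx": 0,"wy": 0,"wz": 0},
  {"claw": 0.02,"dx": 0.0007,"dy": 0,"dz": 0.0019,"wx": 0,"wy": 0,"wz": 0},
  {"claw": 0.02,"dx": 0,"dy": 0,"dz": 0,"wx": 0,"wy": 0,"wz": 0},
])

```text
t: 8.1
eef_pos: [0.5352, 0.1088, 0.1824]
tool_rot: [-0.17, -0.052, 0.984, -0.009]
contact_force: [-0.1, 0.6, -1.6]
gripper_width: 0.284
grasp_force: 49.7
```

Emit:
drive_tool([
  {"claw": 0.02,"dx": 0.0005,"dy": 0,"dz": 0.0014,"wx": 0,"wy": 0,"wz": 0},
  {"claw": 0.02,"dx": 0.0005,"dy": 0,"dz": 0.0014,"wx": 0,"wy": 0,"wz": 0},
  {"claw": 0.02,"dx": 0,"dy": 0,"dz": 0,"wx": 0,"wy": 0,"wz": 0},
])

```text
t: 8.48
eef_pos: [0.5339, 0.1092, 0.1805]
tool_rot: [-0.169, -0.052, 0.984, -0.009]
contact_force: [1.7, 1.3, 0.3]
gripper_width: 0.289
grasp_force: 50.0
```

Emit:
drive_tool([
  {"claw": 0.02,"dx": 0.0004,"dy": 0,"dz": 0.001,"wx": 0,"wy": 0,"wz": 0},
  {"claw": 0.02,"dx": 0,"dy": 0,"dz": 0,"wx": 0,"wy": 0,"wz": 0},
])

```text
t: 8.72
eef_pos: [0.5334, 0.1092, 0.18]
tool_rot: [-0.169, -0.052, 0.984, -0.009]
contact_force: [2.6, 2.3, 5.5]
gripper_width: 0.288
grasp_force: 50.4
```

Emit:
drive_tool([
  {"claw": 0.02,"dx": -0.0028,"dy": 0.0007,"dz": 0.0009,"wx": 0,"wy": 0,"wz": 0},
  {"claw": 0.02,"dx": -0.0028,"dy": 0,"dz": 0.001,"wx": 0,"wy": 0,"wz": 0},
  {"claw": 0.02,"dx": -0.0028,"dy": 0,"dz": 0.001,"wx": 0,"wy": 0,"wz": 0},
  {"claw": 0.02,"dx": -0.0019,"dy": 0,"dz": 0.0007,"wx": 0,"wy": 0,"wz": 0},
  {"claw": 0.02,"dx": 0,"dy": 0,"dz": 0,"wx": 0,"wy": 0,"wz": 0},
])

```text
t: 9.35
eef_pos: [0.5407, 0.1108, 0.1731]
tool_rot: [-0.17, -0.052, 0.984, -0.009]
contact_force: [0.2, 2.7, 7.4]
gripper_width: 0.288
grasp_force: 50.7
```

Emit:
drive_tool([
  {"claw": 0.02,"dx": -0.0014,"dy": 0.0006,"dz": 0.0004,"wx": 0,"wy": 0,"wz": 0},
  {"claw": 0.02,"dx": -0.0014,"dy": 0,"dz": 0.0004,"wx": 0,"wy": 0,"wz": 0},
  {"claw": 0.02,"dx": -0.0014,"dy": 0,"dz": 0.0004,"wx": 0,"wy": 0,"wz": 0},
  {"claw": 0.02,"dx": 0,"dy": 0,"dz": 0,"wx": 0,"wy": 0,"wz": 0},
])

```text
t: 9.85
eef_pos: [0.5441, 0.1113, 0.1705]
tool_rot: [-0.17, -0.052, 0.984, -0.009]
contact_force: [0.4, 1.6, 7.3]
gripper_width: 0.289
grasp_force: 50.7
```

Emit:
drive_tool([
  {"claw": 0.02,"dx": -0.0011,"dy": 0,"dz": 0.0004,"wx": 0,"wy": 0,"wz": 0},
  {"claw": 0.02,"dx": -0.0011,"dy": 0,"dz": 0.0004,"wx": 0,"wy": 0,"wz": 0},
  {"claw": 0.02,"dx": 0,"dy": 0,"dz": 0,"wx": 0,"wy": 0,"wz": 0},
])

```text
t: 10.22
eef_pos: [0.5458, 0.1115, 0.1691]
tool_rot: [-0.17, -0.052, 0.984, -0.009]
contact_force: [-0.4, 1.5, 8.4]
gripper_width: 0.287
grasp_force: 50.7
```

Emit:
drive_tool([
  {"claw": 0.02,"dx": -0.0011,"dy": 0,"dz": 0.0003,"wx": 0,"wy": 0,"wz": 0},
  {"claw": 0.02,"dx": -0.0011,"dy": 0,"dz": 0.0003,"wx": 0,"wy": 0,"wz": 0},
  {"claw": 0.02,"dx": -0.0006,"dy": 0,"dz": 0.0002,"wx": 0,"wy": 0,"wz": 0},
  {"claw": 0.02,"dx": 0,"dy": 0,"dz": 0,"wx": 0,"wy": 0,"wz": 0},
])

```text
t: 10.72
eef_pos: [0.5471, 0.1116, 0.1681]
tool_rot: [-0.172, -0.052, 0.984, -0.009]
contact_force: [-3.6, 0.4, 15.4]
gripper_width: 0.287
grasp_force: 51.2
```

Emit:
drive_tool([
  {"claw": 0.02,"dx": -0.0009,"dy": 0,"dz": 0.0003,"wx": 0,"wy": 0,"wz": 0},
  {"claw": 0.02,"dx": 0,"dy": 0,"dz": 0,"wx": 0,"wy": 0,"wz": 0},
])

```text
t: 10.98
eef_pos: [0.5471, 0.1116, 0.1681]
tool_rot: [-0.172, -0.052, 0.984, -0.01]
contact_force: [-6.9, -0.8, 19.8]
gripper_width: 0.29
grasp_force: 51.6
```

The shoulder is on the stop: force along the slope rises and the arm no longer moves. Easing off, then opening.

Emit:
drive_tool([
  {"claw": 0.02,"dx": 0.0012,"dy": 0,"dz": -0.001,"wx": 0,"wy": 0,"wz": 0},
  {"claw": 0.04,"dx": 0,"dy": 0,"dz": 0,"wx": 0,"wy": 0,"wz": 0},
  {"claw": 0.06,"dx": 0,"dy": 0,"dz": 0,"wx": 0,"wy": 0,"wz": 0},
  {"claw": 0.085,"dx": 0,"dy": 0,"dz": 0,"wx": 0,"wy": 0,"wz": 0},
  {"claw": 0.085,"dx": 0,"dy": 0,"dz": 0,"wx": 0,"wy": 0,"wz": 0},
  {"claw": 0.085,"dx": 0,"dy": 0,"dz": 0,"wx": 0,"wy": 0,"wz": 0},
  {"claw": 0.085,"dx": 0,"dy": 0,"dz": 0,"wx": 0,"wy": 0,"wz": 0},
])

```text
t: 11.85
eef_pos: [0.5485, 0.1116, 0.1675]
tool_rot: [-0.17, -0.052, 0.984, -0.009]
contact_force: [-0.6, 0.1, 0.8]
gripper_width: 0.996
grasp_force: 0.0
```

Emit:
drive_tool([
  {"claw": 0.085,"dx": 0,"dy": 0,"dz": -0.03,"wx": 0,"wy": 0,"wz": 0},
  {"claw": 0.085,"dx": 0,"dy": 0,"dz": -0.055,"wx": 0,"wy": 0,"wz": 0},
  {"claw": 0.085,"dx": 0,"dy": 0,"dz": -0.055,"wx": 0,"wy": 0,"wz": 0},
  {"claw": 0.085,"dx": 0,"dy": 0,"dz": 0,"wx": 0,"wy": -10,"wz": 0},
  {"claw": 0.085,"dx": 0,"dy": 0,"dz": 0,"wx": 0,"wy": -10,"wz": 0},
  {"claw": 0.085,"dx": 0,"dy": 0,"dz": 0,"wx": 0,"wy": -10,"wz": 0},
  {"claw": 0.085,"dx": 0,"dy": 0,"dz": 0,"wx": 0,"wy": 0,"wz": 0},
])

```text
t: 12.72
eef_pos: [0.5922, 0.1161, 0.2993]
tool_rot: [0.09, -0.053, 0.995, 0.004]
contact_force: [-0.5, -0.0, 0.2]
gripper_width: 0.992
grasp_force: 0.0
```

```bash
python3 - <<'E'
from to import *
p,T=state();print(T.as_matrix().round(3).tolist())
o=get_obs();im,d=read_camera("wrist");cv2.imwrite("pics/w4.png",im[:,:,::-1]);W=cloud("wrist",d,o);np.save("pics/W_w4.npy",W)
E
```

```text
t 12.72 q [-0.15, 0.25, -0.19, 1.8, 0.11, 0.93, 1.28] p [0.5922, 0.1161, 0.2993] F [-0.5, -0.0, 0.2] w 0.992
[[-0.978, -0.106, 0.178], [-0.105, 0.994, 0.018], [-0.179, -0.001, -0.984]]
```

View pics/w4.png

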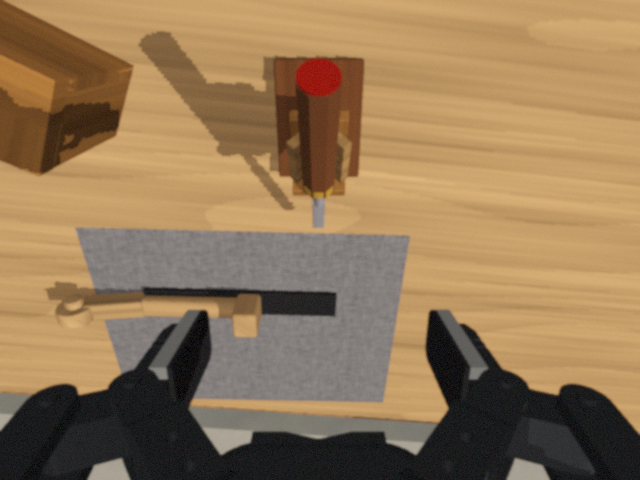

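The gouge lies in the rest, with its red butt at (319,77) and its ferrule at the posts (318,190). Measuring it.

```bash
python3 - <<'E'
from to import *
g,n,y,S=trough();print("exp butt",S+.12*g)
W=np.load("pics/W_w4.npy");p=cv2.imread("pics/w4.png")[:,:,::-1].astype(int)
red=(p[...,0]>120)&(p[...,1]<40)&(p[...,2]<40);red[140:]=0
k=W[red];k=k[k[:,2]>.12];print("red",len(k),k.mean(0),(np.percentile(k,3,axis=0)+np.percentile(k,97,axis=0))/2)
h=W[105:180,303:333].reshape(-1,3);h=h[h[:,2]>.1];rel=h-S;Y=rel@y;h=h[abs(Y)<.006];rel=h-S
x=rel@g;z=rel@n;c=np.polyfit(x,z,1);print("top z(x)",c,"range x",x.min(),x.max(),"slope err deg",np.degrees(np.arctan(c[0])))
hh=W[105:180,290:348].reshape(-1,3);rel=hh-S;m=(abs(rel@n)<.03)&(rel@n>.002);print("y extent",np.percentile((rel@y)[m],[2,98]))
E
```

```text
exp butt [0.51457824 0.10759119 0.17213451]
red 1306 [0.5149186  0.10807655 0.17491206] [0.51491156 0.10807496 0.17389659]
top z(x) [ 0.2184842  -0.00268815] range x 0.0293084945937902 0.283483310167827 slope err deg 12.32455290233993
y extent [-0.01256543  0.01226026]
```

Emit:
drive_tool([
  {"claw": 0.085,"dx": 0,"dy": 0,"dz": 0,"wx": 0,"wy": -10,"wz": 0},
  {"claw": 0.085,"dx": 0,"dy": 0,"dz": 0,"wx": 0,"wy": -10,"wz": 0},
  {"claw": 0.085,"dx": 0,"dy": 0,"dz": 0,"wx": 0,"wy": -10,"wz": 0},
  {"claw": 0.085,"dx": 0,"dy": 0,"dz": 0,"wx": 0,"wy": -10,"wz": 0},
  {"claw": 0.085,"dx": 0,"dy": 0,"dz": 0,"wx": 0,"wy": 0,"wz": 0},
])

```text
t: 13.4
eef_pos: [0.6034, 0.1023, 0.3006]
tool_rot: [0.349, -0.038, 0.937, -0.007]
contact_force: [0.2, -0.2, 0.1]
gripper_width: 0.997
grasp_force: 0.0
```

```bash
python3 - <<'E'
from to import *
g,n,y,S=trough()
def Rz(a): # tool z at angle a (deg) off -g, leaning to -n
    a=np.radians(a);zt=-np.cos(a)*g-np.sin(a)*n;yt=-y;return np.c_[np.cross(yt,zt),yt,zt]
p,T=state();print(T.as_matrix().round(3).tolist())
for a in(0,15,25):
    print(a);to([S+.22*g,S+.104*g],Rz(a))
E
```

```text
t 13.40 q [-0.33, 0.09, -0.06, 2.16, 0.87, 0.32, 0.51] p [0.6034, 0.1023, 0.3006] F [0.2, -0.2, 0.1] w 0.997
[[-0.754, -0.067, 0.653], [-0.076, 0.997, 0.014], [-0.652, -0.039, -0.757]]
0
t 13.40 q [-0.33, 0.09, -0.06, 2.16, 0.87, 0.32, 0.51] p [0.6034, 0.1023, 0.3006] F [0.2, -0.2, 0.1] w 0.997
rotvec [-3.14, -9.29, 0.08]
d [0.1665, 0.0108, -0.0592]
d [-0.0187, 0.0063, 0.1143]
15
t 13.40 q [-0.33, 0.09, -0.06, 2.16, 0.87, 0.32, 0.51] p [0.6034, 0.1023, 0.3006] F [0.2, -0.2, 0.1] w 0.997
rotvec [-3.12, 5.71, -0.34]
d [0.1665, 0.0108, -0.0592]
d [-0.0187, 0.0063, 0.1143]
25
t 13.40 q [-0.33, 0.09, -0.06, 2.16, 0.87, 0.32, 0.51] p [0.6034, 0.1023, 0.3006] F [0.2, -0.2, 0.1] w 0.997
rotvec [-3.09, 15.7, -0.61]
d [0.1665, 0.0108, -0.0592]
d [-0.0187, 0.0063, 0.1143]
```

Emit:
drive_tool([
  {"claw": 0.085,"dx": 0,"dy": 0,"dz": 0,"wx": -1.5,"wy": 7.9,"wz": -0.3},
  {"claw": 0.085,"dx": 0,"dy": 0,"dz": 0,"wx": -1.5,"wy": 7.8,"wz": -0.3},
  {"claw": 0.085,"dx": 0,"dy": 0,"dz": 0,"wx": 0,"wy": 0,"wz": 0},
  {"claw": 0.085,"dx": 0,"dy": 0,"dz": 0,"wx": 0,"wy": 0,"wz": 0},
])

```text
t: 13.9
eef_pos: [0.6049, 0.0961, 0.3002]
tool_rot: [0.257, -0.041, 0.965, -0.003]
contact_force: [0.2, -0.0, -0.5]
gripper_width: 0.998
grasp_force: 0.0
```

```bash
cat >> to.py <<'E'
def Rz(a):
    g,n,y,S=trough();a=np.radians(a);zt=-np.cos(a)*g-np.sin(a)*n;yt=-y;return np.c_[np.cross(yt,zt),yt,zt]
E
python3 - <<'E'
from to import *
g,n,y,S=trough();Rg=Rz(25);G=S+.095*g-.006*Rg[:,2];to([G-.1*Rg[:,2],G],Rg)
E
```

```text
t 13.90 q [-0.22, 0.13, -0.12, 2.03, 0.35, 0.51, 1.05] p [0.6049, 0.0961, 0.3002] F [0.2, -0.0, -0.5] w 0.998
rotvec [-2.14, 4.77, -0.65]
d [0.1232, 0.0191, -0.0158]
d [0.0083, 0.0037, 0.0996]
```

Emit:
drive_tool([
  {"claw": 0.085,"dx": 0,"dy": 0,"dz": 0,"wx": -2.1,"wy": 4.8,"wz": -0.6},
  {"claw": 0.085,"dx": 0.04,"dy": 0.005,"dz": -0.015,"wx": 0,"wy": 0,"wz": 0},
  {"claw": 0.085,"dx": 0.04,"dy": 0.005,"dz": -0.015,"wx": 0,"wy": 0,"wz": 0},
  {"claw": 0.085,"dx": 0.038,"dy": 0.004,"dz": 0,"wx": 0,"wy": 0,"wz": 0},
  {"claw": 0.085,"dx": 0,"dy": 0,"dz": 0,"wx": 0,"wy": 0,"wz": 0},
])

```text
t: 14.52
eef_pos: [0.4807, 0.0973, 0.2761]
tool_rot: [0.214, -0.052, 0.975, 0.01]
contact_force: [0.1, -0.3, 0.4]
gripper_width: 0.993
grasp_force: 0.0
```

```bash
python3 - <<'E'
from to import *
g,n,y,S=trough();Rg=Rz(25);G=S+.095*g-.006*Rg[:,2];to([G-.05*Rg[:,2],G],Rg)
E
```

```text
t 14.53 q [-0.21, -0.03, -0.19, 2.23, 0.23, 0.54, 1.1] p [0.4807, 0.0973, 0.2761] F [0.1, -0.3, 0.4] w 0.993
rotvec [-0.07, -0.22, 0.12]
d [0.0015, 0.0068, 0.0756]
d [-0.0002, 0.0001, 0.05]
```

Emit:
drive_tool([
  {"claw": 0.085,"dx": 0.001,"dy": 0.0034,"dz": 0.038,"wx": 0,"wy": 0,"wz": 0},
  {"claw": 0.085,"dx": 0,"dy": 0.0034,"dz": 0.038,"wx": 0,"wy": 0,"wz": 0},
  {"claw": 0.085,"dx": 0,"dy": 0,"dz": 0.025,"wx": 0,"wy": 0,"wz": 0},
  {"claw": 0.085,"dx": 0,"dy": 0,"dz": 0.0125,"wx": 0,"wy": 0,"wz": 0},
  {"claw": 0.085,"dx": 0,"dy": 0,"dz": 0.0125,"wx": 0,"wy": 0,"wz": 0},
  {"claw": 0.085,"dx": 0,"dy": 0,"dz": 0,"wx": 0,"wy": 0,"wz": 0},
])

```text
t: 15.28
eef_pos: [0.5354, 0.1101, 0.1631]
tool_rot: [0.216, -0.051, 0.975, 0.011]
contact_force: [-0.1, 0.3, 0.8]
gripper_width: 0.996
grasp_force: 0.0
```

```bash
python3 - <<'E'
from to import *
g,n,y,S=trough();Rg=Rz(25);G=S+.095*g-.006*Rg[:,2];to([G],Rg)
o=get_obs();im,d=read_camera("wrist");cv2.imwrite("pics/w5.png",im[:,:,::-1]);W=cloud("wrist",d,o);np.save("pics/W_w5.npy",W)
q=o["tool_rot"];T=R.from_quat([*q[1:],q[0]]).as_matrix();L=(W-o["eef_pos"])@T
red=(im[...,0]>70)&(im[...,1]<45)&(im[...,2]<45);k=L[red];k=k[abs(k[:,0])<.06];print(len(k),np.median(k,0),np.percentile(k,[3,97],axis=0).round(4).tolist())
gt=T.T@g;print("axis in tool",gt)
E
```

```text
t 15.28 q [-0.29, 0.24, -0.1, 2.24, 0.55, 0.27, 0.78] p [0.5354, 0.1101, 0.1631] F [-0.1, 0.3, 0.8] w 0.996
rotvec [0.0, -0.07, 0.01]
d [0.0046, -0.0003, -0.0004]
7063 [ 0.01714137  0.00050506 -0.01695924] [[0.0054, -0.0129, -0.0227], [0.0411, 0.0134, 0.1382]]
axis in tool [ 4.23773864e-01  7.76531424e-05 -9.05768020e-01]
```

Emit:
drive_tool([
  {"claw": 0.085,"dx": 0.0045,"dy": 0,"dz": 0,"wx": 0,"wy": 0,"wz": 0},
  {"claw": 0.085,"dx": 0,"dy": 0,"dz": 0,"wx": 0,"wy": 0,"wz": 0},
])

```text
t: 15.58
eef_pos: [0.5308, 0.1095, 0.1618]
tool_rot: [0.216, -0.051, 0.975, 0.011]
contact_force: [0.4, -0.2, -1.0]
gripper_width: 0.996
grasp_force: 0.0
```

Emit:
drive_tool([
  {"claw": 0.02,"dx": 0,"dy": 0,"dz": 0,"wx": 0,"wy": 0,"wz": 0},
  {"claw": 0.02,"dx": 0,"dy": 0,"dz": 0,"wx": 0,"wy": 0,"wz": 0},
  {"claw": 0.02,"dx": 0,"dy": 0,"dz": 0,"wx": 0,"wy": 0,"wz": 0},
  {"claw": 0.02,"dx": 0,"dy": 0,"dz": 0,"wx": 0,"wy": 0,"wz": 0},
  {"claw": 0.02,"dx": 0,"dy": 0,"dz": 0,"wx": 0,"wy": 0,"wz": 0},
  {"claw": 0.02,"dx": 0,"dy": 0,"dz": 0,"wx": 0,"wy": 0,"wz": 0},
  {"claw": 0.02,"dx": 0,"dy": 0,"dz": 0,"wx": 0,"wy": 0,"wz": 0},
], newtons=60)

```text
t: 16.45
eef_pos: [0.5312, 0.1096, 0.1616]
tool_rot: [0.216, -0.051, 0.975, 0.011]
contact_force: [-3.4, -0.1, 4.8]
gripper_width: 0.296
grasp_force: 58.6
```

```bash
python3 - <<'E'
from to import *
g,n,y,S=trough();p,T=state();M=T.as_matrix();print("g",(M.T@g).round(4),"n",(M.T@n).round(4),"up",M[2].round(4))
E
```

```text
t 16.45 q [-0.3, 0.24, -0.1, 2.26, 0.56, 0.26, 0.77] p [0.5312, 0.1096, 0.1616] F [-3.4, -0.1, 4.8] w 0.296
g [ 4.234e-01  1.000e-04 -9.060e-01] n [-9.060e-01  3.000e-04 -4.234e-01] up [-4.219e-01  3.000e-04 -9.067e-01]
```

Emit:
drive_tool([
  {"claw": 0.02,"dx": -0.0091,"dy": 0,"dz": -0.0042,"wx": 0,"wy": 0,"wz": 0},
  {"claw": 0.02,"dx": -0.0181,"dy": 0,"dz": -0.0085,"wx": 0,"wy": 0,"wz": 0},
  {"claw": 0.02,"dx": -0.0272,"dy": 0,"dz": -0.0127,"wx": 0,"wy": 0,"wz": 0},
  {"claw": 0.02,"dx": -0.0272,"dy": 0,"dz": -0.0127,"wx": 0,"wy": 0,"wz": 0},
  {"claw": 0.02,"dx": -0.0169,"dy": 0,"dz": -0.0363,"wx": 0,"wy": 0,"wz": 0},
  {"claw": 0.02,"dx": -0.0169,"dy": 0,"dz": -0.0363,"wx": 0,"wy": 0,"wz": 0},
  {"claw": 0.02,"dx": 0,"dy": 0,"dz": 0,"wx": 0,"wy": 0,"wz": 0},
])

```text
t: 17.32
eef_pos: [0.5906, 0.1161, 0.3139]
tool_rot: [0.219, -0.051, 0.974, 0.012]
contact_force: [-0.0, -0.1, -1.2]
gripper_width: 0.294
grasp_force: 59.1
```

Emit:
drive_tool([
  {"claw": 0.02,"dx": 0,"dy": 0,"dz": 0,"wx": 0,"wy": 10,"wz": 0},
  {"claw": 0.02,"dx": 0,"dy": 0,"dz": 0,"wx": 0,"wy": 10,"wz": 0},
  {"claw": 0.02,"dx": 0,"dy": 0,"dz": 0,"wx": 0,"wy": 10,"wz": 0},
  {"claw": 0.02,"dx": 0,"dy": 0,"dz": 0,"wx": 0,"wy": 10,"wz": 0},
  {"claw": 0.02,"dx": 0,"dy": 0,"dz": 0,"wx": 0,"wy": 10,"wz": 0},
  {"claw": 0.02,"dx": 0,"dy": 0,"dz": 0,"wx": 0,"wy": 0,"wz": 0},
])

```text
t: 18.08
eef_pos: [0.5894, 0.1153, 0.3053]
tool_rot: [-0.22, -0.051, 0.974, -0.012]
contact_force: [-0.2, 0.4, -0.9]
gripper_width: 0.298
grasp_force: 59.1
```

```bash
python3 - <<'E'
from to import *
p,T=state();M=T.as_matrix()
print("up in tool",M[2].round(4),"yaw x",np.degrees(np.arctan2(M[1,0],M[0,0])))
c=np.radians(159);b=np.array([np.cos(c),np.sin(c),0]);O=np.array([.5356,-.2014,0])
k=np.array([0,0,1.]);a=np.radians(25);xt=np.cos(a)*b+np.sin(a)*k;zt=np.sin(a)*b-np.cos(a)*k
Rg=np.c_[xt,np.cross(zt,xt),zt]
to([np.array([.70,-.06,.33])],Rg)
E
```

```text
t 18.07 q [-0.11, 0.57, -0.25, 1.37, 0.03, 1.65, 1.33] p [0.5894, 0.1153, 0.3053] F [-0.2, 0.4, -0.9] w 0.298
up in tool [ 4.295e-01 -8.000e-04 -9.031e-01] yaw x -174.07014378828967
t 18.07 q [-0.11, 0.57, -0.25, 1.37, 0.03, 1.65, 1.33] p [0.5894, 0.1153, 0.3053] F [-0.2, 0.4, -0.9] w 0.298
rotvec [-11.53, -0.42, 24.36]
d [-0.0723, -0.1858, -0.0616]
```

Emit:
drive_tool([
  {"claw": 0.02,"dx": 0.0172,"dy": 0,"dz": -0.0361,"wx": 0,"wy": 0,"wz": 0},
  {"claw": 0.02,"dx": -0.0207,"dy": -0.0465,"dz": -0.0098,"wx": 0,"wy": 0,"wz": 0},
  {"claw": 0.02,"dx": -0.0207,"dy": -0.0465,"dz": -0.0098,"wx": 0,"wy": 0,"wz": 0},
  {"claw": 0.02,"dx": -0.0207,"dy": -0.0465,"dz": -0.0098,"wx": 0,"wy": 0,"wz": 0},
  {"claw": 0.02,"dx": -0.0207,"dy": -0.0465,"dz": -0.0098,"wx": 0,"wy": 0,"wz": 0},
  {"claw": 0.02,"dx": 0,"dy": 0,"dz": 0,"wx": -3.84,"wy": -0.14,"wz": 8.12},
  {"claw": 0.02,"dx": 0,"dy": 0,"dz": 0,"wx": -3.84,"wy": -0.14,"wz": 8.12},
  {"claw": 0.02,"dx": 0,"dy": 0,"dz": 0,"wx": -3.84,"wy": -0.14,"wz": 8.12},
  {"claw": 0.02,"dx": 0,"dy": 0,"dz": 0,"wx": 0,"wy": 0,"wz": 0},
])

```text
t: 19.2
eef_pos: [0.6985, -0.0616, 0.3512]
tool_rot: [-0.209, 0.178, 0.961, 0.04]
contact_force: [-0.2, -1.0, -2.2]
gripper_width: 0.29
grasp_force: 59.2
```

```bash
cat > rail.py <<'E'
from to import *
c=np.radians(159);b=np.array([np.cos(c),np.sin(c),0]);O=np.array([.5356,-.2014,0]);k=np.array([0,0,1.])
def goal(a=25):
    a=np.radians(a);xt=np.cos(a)*b+np.sin(a)*k;zt=np.sin(a)*b-np.cos(a)*k
    return np.c_[xt,np.cross(zt,xt),zt]
E
python3 - <<'E'
from rail import *
# viewing spot: 80mm in front of the slot mouth, 40 mm aside
to([O-.13*b+k*.30],goal())
E
```

```text
t 19.20 q [0.1, 0.71, -0.1, 1.01, -0.08, 1.83, 1.21] p [0.6985, -0.0616, 0.3512] F [-0.2, -1.0, -2.2] w 0.290
rotvec [0.17, 0.48, 0.04]
d [-0.0466, -0.189, 0.0344]
```

Emit:
drive_tool([
  {"claw": 0.02,"dx": -0.0117,"dy": -0.0473,"dz": 0.0086,"wx": 0,"wy": 0.5,"wz": 0},
  {"claw": 0.02,"dx": -0.0117,"dy": -0.0473,"dz": 0.0086,"wx": 0,"wy": 0,"wz": 0},
  {"claw": 0.02,"dx": -0.0117,"dy": -0.0473,"dz": 0.0086,"wx": 0,"wy": 0,"wz": 0},
  {"claw": 0.02,"dx": -0.0117,"dy": -0.0473,"dz": 0.0086,"wx": 0,"wy": 0,"wz": 0},
  {"claw": 0.02,"dx": 0,"dy": 0,"dz": 0,"wx": 0,"wy": 0,"wz": 0},
])

```text
t: 19.82
eef_pos: [0.6552, -0.2514, 0.2977]
tool_rot: [-0.215, 0.179, 0.959, 0.04]
contact_force: [-0.5, 0.5, -0.9]
gripper_width: 0.292
grasp_force: 59.4
```

```bash
python3 - <<'E'
from rail import *
state()
o=get_obs();im,d=read_camera("wrist");cv2.imwrite("pics/w6.png",im[:,:,::-1]);W=cloud("wrist",d,o);np.save("pics/W_w6.npy",W)
ims=[im]
for c in("scene","side"):
    p,d=read_camera(c);cv2.imwrite(f"pics/{c}6.png",p[:,:,::-1]);np.save(f"pics/W_{c}6.npy",cloud(c,d))
    ims.append(p)
cv2.imwrite("pics/m6.png",np.vstack([cv2.resize(ims[0],(400,300)),cv2.resize(ims[1][100:400,100:500],(400,300))])[:,:,::-1])
E
```

```text
t 19.82 q [0.32, 0.75, -0.06, 1.06, -0.0, 1.77, 1.47] p [0.6552, -0.2514, 0.2977] F [-0.5, 0.5, -0.9] w 0.292
```

View pics/m6.png

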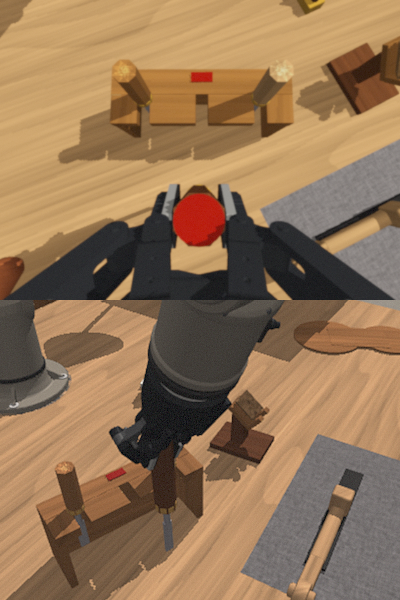

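The wrist view (upper) shows the rail ahead with the empty slot at about (202,100) under the tag at (202,77), and the gouge upright in hand. The scene view (lower) agrees. Now I fit the rail and the gouge's axis.

```bash
python3 - <<'E'
from rail import *
p,T=state();M=T.as_matrix()
W=np.load("pics/W_w6.npy");im=cv2.imread("pics/w6.png")[:,:,::-1].astype(int)
w=W[:230].reshape(-1,3);r=w[(w[:,2]>.115)&(w[:,2]<.135)&(w[:,0]<.62)&(w[:,1]<-.04)]
h=np.median(r[:,2]);rr=r[abs(r[:,2]-h)<.004];print("rail h",h,cv2.minAreaRect(rr[:,:2].astype(np.float32)*1000))
red=(im[...,0]>120)&(im[...,1]<50)&(im[...,2]<50);t=W[red&(np.arange(480)[:,None]<140)];print("tag",len(t),t.mean(0),cv2.minAreaRect(t[:,:2].astype(np.float32)*1000))
# slot: in rail coords, columns
rel=rr-O;x=rel@b;yv=np.cross(k,b);y=rel@yv
for xx in(-.03,-.022,-.014,-.006,.0,.004,.008,.012):
    s=np.sort(y[(abs(x-xx)<.0025)&(abs(y)<.05)]);
    if len(s)>5:
        gp=np.diff(s);i=gp.argmax();print(xx,"gap",s[i].round(4),s[i+1].round(4))
print("x ext",np.percentile(x,[1,99]),"y ext",np.percentile(y,[.5,99.5]))
bt=W[red&(np.arange(480)[:,None]>250)];bt=bt[bt[:,2]>.25];print("butt",len(bt),bt.mean(0),(np.percentile(bt,2,axis=0)+np.percentile(bt,98,axis=0))/2,bt.std(0))
for n in("scene6","side6"):
    V=np.load(f"pics/W_{n}.npy").reshape(-1,3);q=V[(abs(V[:,0]-.65)<.045)&(abs(V[:,1]+.25)<.045)&(V[:,2]>.1)&(V[:,2]<.28)]
    for lo in np.arange(.1,.28,.015):
        s=q[(q[:,2]>lo)&(q[:,2]<lo+.015)]
        if len(s)>8:print(n,lo.round(3),len(s),((s.min(0)+s.max(0))/2)[:2].round(4),np.median(s[:,:2],0).round(4),(s.max(0)-s.min(0))[:2].round(3))
E
```

```text
t 19.98 q [0.31, 0.75, -0.06, 1.06, -0.01, 1.77, 1.47] p [0.658, -0.2447, 0.2994] F [-0.1, -0.3, -0.9] w 0.294
rail h 0.12494735004344767 ((531.6200561523438, -199.36146545410156), (250.70236206054688, 78.1754150390625), 68.91427612304688)
tag 446 [ 0.50824011 -0.18986159  0.12765351] ((568.2535400390625, -214.22625732421875), (27.59773826599121, 143.8301239013672), 68.21442413330078)
-0.03 gap -0.009 0.0081
-0.022 gap -0.009 0.0081
-0.014 gap -0.009 0.0081
-0.006 gap -0.009 0.008
0.0 gap -0.0091 0.008
0.004 gap -0.0091 -0.0023
0.008 gap 0.0029 0.0037
0.012 gap 0.0029 0.0037
x ext [-0.03404215  0.04206563] y ext [-0.12428856  0.12337089]
butt 5396 [ 0.65370159 -0.25025836  0.31893524] [ 0.65359039 -0.25024796  0.31841711] [0.00640307 0.00633215 0.00802357]
scene6 0.1 27 [ 0.6555 -0.2489] [ 0.6571 -0.2507] [0.008 0.01 ]
scene6 0.115 61 [ 0.6562 -0.2489] [ 0.6571 -0.2499] [0.008 0.011]
scene6 0.13 57 [ 0.6554 -0.2494] [ 0.6571 -0.2499] [0.008 0.011]
scene6 0.145 67 [ 0.6551 -0.2488] [ 0.6571 -0.2503] [0.01  0.012]
scene6 0.16 57 [ 0.656  -0.2485] [ 0.6571 -0.2516] [0.009 0.011]
scene6 
[... 532 characters left out ...]
26 [ 0.6553 -0.2479] [ 0.654  -0.2501] [0.006 0.008]
side6 0.13 30 [ 0.6546 -0.249 ] [ 0.6536 -0.2496] [0.006 0.007]
side6 0.145 33 [ 0.6554 -0.2467] [ 0.6546 -0.2493] [0.008 0.011]
side6 0.16 45 [ 0.6552 -0.2483] [ 0.654  -0.2489] [0.008 0.008]
side6 0.175 50 [ 0.6555 -0.2467] [ 0.6546 -0.248 ] [0.01  0.008]
side6 0.19 59 [ 0.6547 -0.253 ] [ 0.6528 -0.2558] [0.025 0.014]
side6 0.205 161 [ 0.6559 -0.2526] [ 0.6529 -0.2559] [0.028 0.018]
side6 0.22 152 [ 0.6549 -0.2518] [ 0.6524 -0.2559] [0.027 0.017]
side6 0.235 175 [ 0.6553 -0.2524] [ 0.6522 -0.256 ] [0.028 0.017]
side6 0.25 164 [ 0.655 -0.253] [ 0.6528 -0.2561] [0.026 0.017]
side6 0.265 136 [ 0.6541 -0.254 ] [ 0.6548 -0.2571] [0.033 0.025]
```

```bash
sed -i 's/^c=np.radians(159);\(.*\)O=np.array([^)]*)/c=np.radians(158.95);\1O=np.array([.5354,-.2009,0])/' rail.py; sed -n 2p rail.py; python3 - <<'E'
from rail import *
to([O-.13*b+k*.2295,O-.05*b+k*.2295,O-.004*b+k*.2295],goal())
M=state()[1].as_matrix();print("up",M[2])
E
```

```text
c=np.radians(158.95);b=np.array([np.cos(c),np.sin(c),0]);O=np.array([.5354,-.2009,0]);k=np.array([0,0,1.])
t 19.98 q [0.31, 0.75, -0.06, 1.06, -0.01, 1.77, 1.47] p [0.658, -0.2447, 0.2994] F [-0.1, -0.3, -0.9] w 0.294
rotvec [0.16, -0.14, 0.42]
d [-0.0296, -0.0035, 0.0633]
d [0.0724, 0.0004, 0.034]
d [0.0416, 0.0002, 0.0195]
t 19.98 q [0.31, 0.75, -0.06, 1.06, -0.01, 1.77, 1.47] p [0.658, -0.2447, 0.2994] F [-0.1, -0.3, -0.9] w 0.294
up [ 0.42479473  0.00559584 -0.9052724 ]
```

Emit:
drive_tool([
  {"claw": 0.02,"dx": -0.0148,"dy": -0.0017,"dz": 0.0316,"wx": 0,"wy": 0,"wz": 0},
  {"claw": 0.02,"dx": -0.0148,"dy": -0.0017,"dz": 0.0316,"wx": 0,"wy": 0,"wz": 0.4},
  {"claw": 0.02,"dx": 0.0241,"dy": 0,"dz": 0.0113,"wx": 0,"wy": 0,"wz": 0},
  {"claw": 0.02,"dx": 0.0241,"dy": 0,"dz": 0.0113,"wx": 0,"wy": 0,"wz": 0},
  {"claw": 0.02,"dx": 0.0241,"dy": 0,"dz": 0.0113,"wx": 0,"wy": 0,"wz": 0},
  {"claw": 0.02,"dx": 0,"dy": 0,"dz": 0,"wx": 0,"wy": 0,"wz": 0},
  {"claw": 0.02,"dx": 0,"dy": 0,"dz": 0,"wx": 0,"wy": 0,"wz": 0},
  {"claw": 0.02,"dx": 0,"dy": 0,"dz": 0,"wx": 0,"wy": 0,"wz": 0},
])

```text
t: 20.98
eef_pos: [0.5828, -0.2198, 0.2294]
tool_rot: [-0.214, 0.18, 0.959, 0.041]
contact_force: [0.2, 0.3, -0.9]
gripper_width: 0.294
grasp_force: 59.4
```

```bash
python3 - <<'E'
from rail import *
to([O-.05*b+k*.2295,O-.004*b+k*.2295],goal())
o=get_obs();im,d=read_camera("wrist");cv2.imwrite("pics/w7.png",im[:,:,::-1]);W=cloud("wrist",d,o);np.save("pics/W_w7.npy",W)
red=(im[...,0]>120)&(im[...,1]<50)&(im[...,2]<50);bt=W[red&(np.arange(480)[:,None]>250)];bt=bt[bt[:,2]>.2];yv=np.cross(k,b)
rb=(np.median(bt,0)-O);print("butt rail x,y,z",rb@b,rb@yv,rb[2]);tr=(o["eef_pos"]-O);print("tcp",tr@b,tr@yv)
t=W[red&(np.arange(480)[:,None]<230)];t=t[(abs(t[:,2]-.127)<.01)]-O;print("tag",len(t),(t@b).mean(),(t@yv).mean())
r=W.reshape(-1,3);r=r[abs(r[:,2]-.125)<.004]-O;x=r@b;y=r@yv
for xx in(-.02,-.01,0):
    s=np.sort(y[(abs(x-xx)<.003)&(abs(y)<.05)])
    if len(s)>5:gp=np.diff(s);i=gp.argmax();print(xx,s[i],s[i+1])
E
```

```text
t 20.98 q [0.33, 0.65, -0.08, 1.39, -0.0, 1.54, 1.46] p [0.5828, -0.2198, 0.2294] F [0.2, 0.3, -0.9] w 0.294
rotvec [0.15, -0.13, -0.14]
d [0.0009, 0.0006, 0.0004]
d [0.0416, -0.0002, 0.0195]
butt rail x,y,z -0.04920484714129125 0.00010335120450539966 0.2502170620146962
tcp -0.05101717080780725 0.0005905406860628122
tag 831 0.02980859631621613 -0.00035041892624523076
-0.02 -0.008692581322224066 0.00870771100056168
-0.01 -0.008770233051293813 0.008726098264396263
0 -0.00886705854368888 0.008745699289888045
```

Alignment is good: slot edges at ±8.7 mm and the gouge axis at 0.1 mm. Sliding in.

Emit:
drive_tool([
  {"claw": 0.02,"dx": 0.0095,"dy": 0.0001,"dz": 0.0045,"wx": 0,"wy": 0,"wz": 0},
  {"claw": 0.02,"dx": 0.0095,"dy": 0.0001,"dz": 0.0045,"wx": 0,"wy": 0,"wz": 0},
  {"claw": 0.02,"dx": 0.0095,"dy": 0.0001,"dz": 0.0045,"wx": 0,"wy": 0,"wz": 0},
  {"claw": 0.02,"dx": 0.0095,"dy": 0,"dz": 0.0045,"wx": 0,"wy": 0,"wz": 0},
  {"claw": 0.02,"dx": 0.003,"dy": 0,"dz": 0.0014,"wx": 0,"wy": 0,"wz": 0},
  {"claw": 0.02,"dx": 0,"dy": 0,"dz": 0,"wx": 0,"wy": 0,"wz": 0},
  {"claw": 0.02,"dx": 0,"dy": 0,"dz": 0,"wx": 0,"wy": 0,"wz": 0},
])

```text
t: 21.9
eef_pos: [0.54, -0.2035, 0.2293]
tool_rot: [-0.214, 0.18, 0.959, 0.041]
contact_force: [0.4, 0.0, -0.9]
gripper_width: 0.292
grasp_force: 59.4
```

```bash
python3 - <<'E'
from rail import *
to([O-.001*b+k*.2295],goal())
p=state()[0]-O;print(p@b,p@np.cross(k,b),get_obs()["contact_force"]@b)
E
```

```text
t 21.90 q [0.33, 0.58, -0.09, 1.52, -0.01, 1.48, 1.45] p [0.54, -0.2035, 0.2293] F [0.4, 0.0, -0.9] w 0.292
rotvec [0.17, -0.16, -0.21]
d [0.0039, 0.0007, 0.0016]
t 21.90 q [0.33, 0.58, -0.09, 1.52, -0.01, 1.48, 1.45] p [0.54, -0.2035, 0.2293] F [0.4, 0.0, -0.9] w 0.292
-0.005257543007539876 0.0007280492455191071 -0.35504086649377975
```

Emit:
drive_tool([
  {"claw": 0.02,"dx": 0.0018,"dy": 0.0005,"dz": 0.0008,"wx": 0,"wy": 0,"wz": 0},
  {"claw": 0.02,"dx": 0.0009,"dy": 0,"dz": 0.0004,"wx": 0,"wy": 0,"wz": 0},
  {"claw": 0.02,"dx": 0.0009,"dy": 0,"dz": 0.0004,"wx": 0,"wy": 0,"wz": 0},
  {"claw": 0.02,"dx": 0,"dy": 0,"dz": 0,"wx": 0,"wy": 0,"wz": 0},
])

```text
t: 22.4
eef_pos: [0.5362, -0.2015, 0.2294]
tool_rot: [-0.214, 0.18, 0.959, 0.041]
contact_force: [0.4, -0.5, -1.5]
gripper_width: 0.295
grasp_force: 59.4
```

Emit:
drive_tool([
  {"claw": 0.02,"dx": 0.0009,"dy": 0,"dz": 0.0004,"wx": 0,"wy": 0,"wz": 0},
  {"claw": 0.02,"dx": 0.0009,"dy": 0,"dz": 0.0004,"wx": 0,"wy": 0,"wz": 0},
  {"claw": 0.02,"dx": 0,"dy": 0,"dz": 0,"wx": 0,"wy": 0,"wz": 0},
])

```text
t: 22.78
eef_pos: [0.5349, -0.201, 0.2295]
tool_rot: [-0.213, 0.18, 0.959, 0.041]
contact_force: [2.3, -1.7, -2.2]
gripper_width: 0.295
grasp_force: 59.4
```

The back of the slot is touched. Lowering onto the rail.

Emit:
drive_tool([
  {"claw": 0.02,"dx": -0.0004,"dy": 0,"dz": 0.0009,"wx": 0,"wy": 0,"wz": 0},
  {"claw": 0.02,"dx": -0.0004,"dy": 0,"dz": 0.0009,"wx": 0,"wy": 0,"wz": 0},
  {"claw": 0.02,"dx": -0.0004,"dy": 0,"dz": 0.0009,"wx": 0,"wy": 0,"wz": 0},
  {"claw": 0.02,"dx": 0,"dy": 0,"dz": 0,"wx": 0,"wy": 0,"wz": 0},
])

```text
t: 23.28
eef_pos: [0.5348, -0.2009, 0.2266]
tool_rot: [-0.214, 0.18, 0.959, 0.041]
contact_force: [4.1, -1.9, 0.2]
gripper_width: 0.294
grasp_force: 59.6
```

Emit:
drive_tool([
  {"claw": 0.02,"dx": -0.0004,"dy": 0,"dz": 0.0009,"wx": 0,"wy": 0,"wz": 0},
  {"claw": 0.02,"dx": -0.0004,"dy": 0,"dz": 0.0009,"wx": 0,"wy": 0,"wz": 0},
  {"claw": 0.02,"dx": 0,"dy": 0,"dz": 0,"wx": 0,"wy": 0,"wz": 0},
])

```text
t: 23.65
eef_pos: [0.5349, -0.2009, 0.2258]
tool_rot: [-0.213, 0.18, 0.959, 0.041]
contact_force: [3.5, -1.5, 7.4]
gripper_width: 0.298
grasp_force: 60.8
```

Emit:
drive_tool([
  {"claw": 0.028,"dx": 0.0001,"dy": 0,"dz": -0.0005,"wx": 0,"wy": 0,"wz": 0},
  {"claw": 0.04,"dx": 0,"dy": 0,"dz": 0,"wx": 0,"wy": 0,"wz": 0},
  {"claw": 0.055,"dx": 0,"dy": 0,"dz": 0,"wx": 0,"wy": 0,"wz": 0},
  {"claw": 0.06,"dx": 0,"dy": 0,"dz": 0,"wx": 0,"wy": 0,"wz": 0},
  {"claw": 0.06,"dx": 0,"dy": 0,"dz": 0,"wx": 0,"wy": 0,"wz": 0},
])

```text
t: 24.28
eef_pos: [0.5343, -0.2007, 0.2249]
tool_rot: [-0.214, 0.18, 0.959, 0.041]
contact_force: [0.2, -0.2, -0.9]
gripper_width: 0.706
grasp_force: 0.0
```

```bash
python3 - <<'E'
from rail import *
state()
o=get_obs();im,d=read_camera("wrist");W=cloud("wrist",d,o);yv=np.cross(k,b)
red=(im[...,0]>120)&(im[...,1]<50)&(im[...,2]<50);bt=W[red];bt=bt[(bt[:,2]>.2)]-O;print(len(bt),np.median(bt@b),np.median(bt@yv),np.median(bt[:,2]))
E
```

```text
t 24.27 q [0.33, 0.57, -0.09, 1.54, -0.01, 1.47, 1.45] p [0.5343, -0.2007, 0.2249] F [0.2, -0.2, -0.9] w 0.706
5549 0.0018796937166709043 -0.00036670474310304484 0.24666712395542276
```

Emit:
drive_tool([
  {"claw": 0.06,"dx": 0,"dy": 0,"dz": -0.02,"wx": 0,"wy": 0,"wz": 0},
  {"claw": 0.06,"dx": 0,"dy": 0,"dz": -0.04,"wx": 0,"wy": 0,"wz": 0},
  {"claw": 0.06,"dx": 0,"dy": 0,"dz": -0.05,"wx": 0,"wy": 0,"wz": 0},
  {"claw": 0.06,"dx": 0,"dy": 0,"dz": -0.04,"wx": 0,"wy": 0,"wz": 0},
  {"claw": 0.06,"dx": 0,"dy": 0,"dz": 0,"wx": 0,"wy": 0,"wz": 0},
  {"claw": 0.06,"dx": 0,"dy": 0,"dz": 0,"wx": 0,"wy": 0,"wz": 0},
])

```text
t: 25.08
eef_pos: [0.5935, -0.224, 0.3598]
tool_rot: [-0.215, 0.18, 0.959, 0.041]
contact_force: [-0.4, -0.5, -0.1]
gripper_width: 0.704
grasp_force: 0.0
```

```bash
python3 - <<'E'
from rail import *
state();yv=np.cross(k,b)
o=get_obs();im,d=read_camera("wrist");W=cloud("wrist",d,o)
red=(im[...,0]>120)&(im[...,1]<50)&(im[...,2]<50);bt=W[red];bt=bt[(bt[:,2]>.2)]-O;print(len(bt),np.median(bt@b),np.median(bt@yv),np.median(bt[:,2]))
s,_=read_camera("scene");cv2.imwrite("pics/m8.png",np.hstack([cv2.resize(im,(400,300)),s[150:450,100:500]])[:,:,::-1])
E
```

```text
t 25.07 q [0.32, 0.59, -0.07, 1.2, -0.01, 1.79, 1.46] p [0.5935, -0.224, 0.3598] F [-0.4, -0.5, -0.1] w 0.704
1058 0.001068519398349695 -0.00038668491180684497 0.24673706316572747
```

View pics/m8.png

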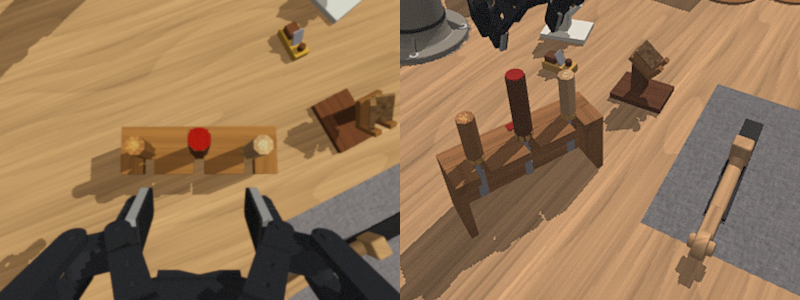

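The gouge stands upright in the middle slot (wrist view 199,140; scene view 517,105) and both knives hang as before. The gripper is clear, so I hand in.

```bash
python3 -c "
from station import *
print(hand_in())"
```

```text
the job is handed in; nothing more can be done
None
```

The gouge was laid in the sloping rest against the stop and let go, then taken in a new grip and hung upright in the red-tagged slot, shank at the back and handle standing on the rail; I handed the job in at about 25 s.

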